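# Walk the tube block round and up to the bench fence

### The arm

A 6-joint arm with a two-finger parallel gripper is mounted at the origin on a cart in front of the work surface, level with it; the furniture and walls round the work are solid. World frame = base frame: x ahead of the robot, y to its left, z up, the work surface at z = 0. Lengths are in m, angles in rad, forces in N, time in s.
With the tool pointing down it reaches from about 0.4 to 0.825 m from the base axis. Payload 7 kg.
Tool frame: the origin (TCP) lies between the finger pads; the fingertips stand 22 mm ahead of it and the grasp point (between the pads) lies 3 mm ahead of it (arm.tip_reach is the distance from the TCP to the fingertips, in m); z points along the fingers, y is the line along which they close (so a half turn about z gives the same grasp; the last joint's range is limited). The gripper opens to 88 mm and grips with 3 to 60 N. Pads are 19 mm wide; open, the fingers measure 130 mm over their backs; the gripper's body (78 mm by 193 mm) begins 47 mm behind the grasp point.
Start: joints at [-0.935, 0.359, 0.012, 0, -1.224, -0.288], TCP at [0.23, -0.635, 0.249] pointing down, gripper open.
Joint ranges: [-3.07, 3.07], [-1.43, 2.12], [-1.02, 1.25], [-3.03, 1.67], [-3.05, -0], [-3.03, 3.03]. Speed limits (rad/s): [2.39, 2.39, 3.01, 3.14, 3.14, 3.14].

### API

Orientations are given as [roll, pitch, yaw] about the fixed x, y, z axes, in that order (R = Rz(yaw) Ry(pitch) Rx(roll)).
In Python, from station import arm, viewer gives the robot as it stands. The module is installed in compiled form; this text tells all that it offers.
- The arm moves only by the tool apply_moves, never from a script. Its argument "commands" is a list that holds one entry, the list of rows, each a list of 5 numbers: the closure, from -1 (fully open) to 1 (shut), then the shift along the world's x, y, z as a fraction of full scale, then the turn about the world's z as a fraction of full scale. In form: [[[fingers, tx, ty, tz, yaw], ...]]. A call has 1 to 12 rows; each row shifts and turns the commanded pose from where the row before left it; what a row does not reach is not made up. Full scale, the value 1, is 20 cm for a shift and pi rad for a turn. A row lasts 1/10 s, in which the tool goes at most 50 mm and 8.59 degrees, less where a joint would pass 70% of its speed; a pose out of reach is approached as far as the arm can. A call with a number of a shift or a turn outside -1 to 1 is refused whole. A call with a gripper value outside its range is refused whole. The fingers move at their own pace and stop on an object; "force" is the grip in N (left out, the last holds). Time passes only in rows, so rows that do not move let the fingers close. It gives the time, the measured TCP pose, the force, the opening and the grip force at its end, in the units of the state.
- arm.get_state(): the state, without advancing time (a new reading comes with each control period).
- viewer.grab_frame(name): name is "scene" or "top"; returns a dict with "image" (384x512x3 uint8, blue, green, red), "mtx" (3x3 intrinsics, pixels), "rvec" (rotation vector, rad) and "tvec" (3), from world to camera coordinates, as OpenCV has them. Camera axes: x right, y down, z forward; pixel columns grow to the right and rows downward; lengths in m; the calibration is good to about 2 mm. A picture is of the moment at which its call begins. There is no depth.
- arm.job_done(): hands the job in; it is judged then, once.
The state is a dict: "t": time; "q": joint angles; "qd": joint speeds; "joint_efforts": joint torques, N m; "eef_pos": TCP position; "ee_rot": TCP orientation; "force": force on the tool from outside, world axes, zero at the start; "moment": the same for the moment, N m; "width": finger opening in m; "gripper_force": force on a finger pad.
Only numpy, scipy, OpenCV 4.12 (cv2) and the standard library are available. Lean on these libraries where they do the work, as an engineer would, in place of code of your own. Each camera call takes 0.05 s, during which the arm holds its last target. There are 200 camera calls.

### The job

The heavy blue tube block stands askew in front of the bench fence. Without gripping, tipping or lifting it, push its corners with your fingertips to walk it round on the bench until a long side (either one) faces the fence squarely; only then push it up until that side lies flat against the black rubber, with the whole block within the fence's length. Do not run a corner into the rubber, leave the tin, the crucible and the red stopper where they stand, and finish with your hand clear.

Things in the scene. Friction and masses are not known exactly. Their poses are not given: they have to be found in the camera images.
- tube_block: Loose blue aluminium block, 96 mm (its x) by 124 mm (its y), 44 mm high, 0.7 to 1 kg; slides at about 4 to 12 N, does not coast. 16 mm wells in its top cannot be entered. Long sides (normal to its x, small dark bore in each) are alike. Origin: centre of the underside, z up. Starts with long sides turned 43 to 90 degrees either way from the fence's line, centre 145 to 175 mm before the rubber.
- fence: Fixed bench fence: straight aluminium rail 250 mm long (its y), 36 mm high, 46 mm deep with its foot; black rubber strip on the front, red end caps. Origin: on the rubber's front surface, mid-length, at bench level. x points squarely from the front into the fence (away from the block), y along it, z up. The block finishes with its centre 48 mm before the origin.
- tin: Bystander: grey-white round aluminium tin with lid, 52 mm across, 28 mm high, loose; origin at the centre of its underside.
- crucible: Bystander: white porcelain crucible, 41 mm across, 33 mm high, loose; origin at the centre of its underside.
- stopper: Bystander: small dark red rubber stopper, 25 mm across, 23 mm high, loose; origin at the centre of its underside.
- pump_corner (a point): Obstacle to keep the hand off: the near left corner, at bench level, of the fixed grey vacuum pump, which stands to the right of the work. From this point it extends 0.34 m in +x and 0.15 m in -y, and is 0.22 m high.
Things that resemble listed ones, but are neither listed nor needed, are in the scene too. Several things have the shape of the tube_block; the one meant has the colours described above.

How it is judged:
At the end, for the whole second after the job is handed in: The block rests flat on the bench with a long side against the rubber: no more than 4 mm from it, square to within 0.05 rad (3 degrees), its centre within 66 mm of the fence's middle along the fence, and at rest (x of tube_block in the frame of fence between -0.052 and -0.044 m and y of tube_block in the frame of fence between -0.066 and 0.066 m and angle between the x axis of tube_block and the x axis of fence, either way round below 0.05 rad and height (world z) of tube_block below 0.004 m and angle between tube_block's own z axis and vertical below 0.04 rad and linear speed of tube_block below 0.005 m/s and angular speed of tube_block below 0.05 rad/s); the robot touches nothing.
It fails at once if the tin, the crucible or the stopper is knocked away, moved or picked up (more than 15 mm from where it stood) (distance of any of tin, crucible, stopper from where it was at the start of the episode above 0.015 m).
It fails at once if the block is lifted (its underside more than 6 mm off the bench) (height (world z) of tube_block above 0.006 m).
It fails at once if the block is tipped (more than about 8 degrees) (angle between tube_block's own z axis and vertical above 0.14 rad).
It fails at once if a corner of the block is driven into the fence: they touch while its long sides are more than 15 degrees off the fence's line (contact force between tube_block and fence above 0.5 N and angle between the x axis of tube_block and the x axis of fence, either way round above 0.262 rad).
It also fails if it takes over 61 s, if anything falls off the work surface, if the arm or the gripper's body presses on something with over 40 N, if the wrist force passes 120 N, or if a joint passes its speed limit or range.

## Working session

There is one attempt and no reset: what is moved stays moved. The work goes in short steps, Python scripts to look and compute and a tool call to move; the robot and the scene stay as the last step left them, time stands still between calls to the robot, and variables do not carry over. Pictures are saved under pics/ and viewed, at most 10 in all, crops included, and the job is handed in when it is done.

Besides the shell and the picture viewer there is one more tool, called after "Emit:" as a command line: name --argument value ..., lists and objects as JSON in quotes. apply_moves: Moves the arm, as the interface text tells. Shift numbers are shares of 20 cm and turn numbers shares of pi rad, none past 1 either way. Its arguments: {"type":"object","properties":{"commands":{"type":"array","items":{"type":"array","items":{"type":"array","items":{"type":"number"}}}},"force":{"type":"number"}},"required":["commands"]}

```bash
mkdir -p pics; cat > h.py <<'E'
import numpy as np, cv2
from station import arm, viewer
def grab(n):
    f=viewer.grab_frame(n); f['R']=cv2.Rodrigues(np.array(f['rvec'],float))[0]; f['t']=np.array(f['tvec'],float).ravel(); f['K']=np.array(f['mtx'],float); return f
def ray(f,px,z):
    px=np.atleast_2d(np.array(px,float)); d=(np.c_[px,np.ones(len(px))]@np.linalg.inv(f['K']).T)@f['R']
    c=-f['R'].T@f['t']; return c+d*((z-c[2])/d[:,2])[:,None]
E
python3 - <<'E'
from h import *
for n in ("scene","top"):
    f=grab(n); cv2.imwrite(f'pics/{n}0.png',f['image']); print(n,-f['R'].T@f['t'],f['R'][2])
s=arm.get_state(); print(s['t'],s['eef_pos'],s['ee_rot'],s['force'],s['width'],arm.tip_reach)
E
```

```text
scene [0.09912728 0.78551131 0.65869795] [ 0.46632212 -0.50542835 -0.72600679]
top [0.42463281 0.38540884 0.88004442] [ 0.09102876 -0.03236353 -0.99532224]
0.1 [ 0.22990178 -0.63422628  0.24773564] [ 3.14013580e+00 -1.29246175e-04 -2.79390164e+00] [ 0.43378883  0.26855064 -0.19340161] 0.08784819731894075 0.022
```

View pics/scene0.png

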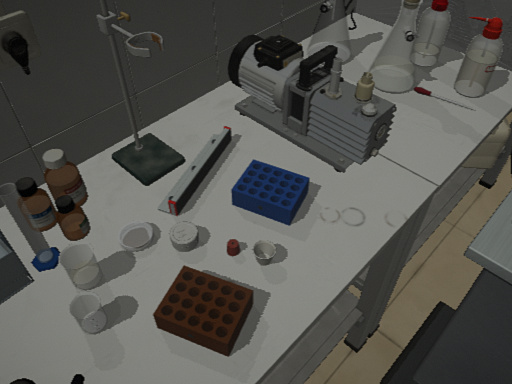

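View pics/top0.png

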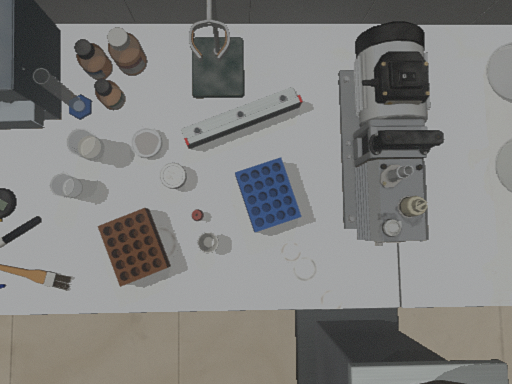

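The scene view shows the blue block at (270,190), the fence from (172,208) to (228,130), the tin at (184,236), the stopper at (233,247) and the crucible at (264,253). The top view has the block at (268,195), the fence from (186,142) to (300,100), the tin at (173,176), the stopper at (197,215) and the crucible at (208,242). The pump is on the right, with its plate edge near column 342.

```bash
cat >> h.py <<'E'
def bluemask(f):
    hsv=cv2.cvtColor(f['image'],cv2.COLOR_BGR2HSV); m=cv2.inRange(hsv,(105,110,40),(130,255,255))
    m=cv2.morphologyEx(m,cv2.MORPH_CLOSE,np.ones((7,7)))
    n,l,s,c=cv2.connectedComponentsWithStats(m); 
    return ((l==1+np.argmax(s[1:,4]))*255).astype(np.uint8)
def block(f,z=0.044):
    c=max(cv2.findContours(bluemask(f),cv2.RETR_EXTERNAL,cv2.CHAIN_APPROX_NONE)[0],key=cv2.contourArea)
    p=ray(f,c[:,0,:],z)[:,:2]
    r=cv2.minAreaRect((p*1000).astype(np.float32)); return r,cv2.boxPoints(r)
E
python3 - <<'E'
from h import *
f=grab("top"); im=f['image']
r,b=block(f); print('block',r,b.round(0).tolist())
hsv=cv2.cvtColor(im,cv2.COLOR_BGR2HSV)
red=cv2.inRange(hsv,(0,130,60),(8,255,255))|cv2.inRange(hsv,(172,130,60),(180,255,255))
n,l,s,c=cv2.connectedComponentsWithStats(red)
for i in range(1,n):
    if s[i,4]>5: print('red',c[i].round(1),s[i],ray(f,c[i],0.03)[0].round(4))
for nm,px,z in (('tin',(173,175.5),.028),('stop',(197,215),.023),('cruc',(207,241),.033),('pumpcorner',(346,229),0.0)): print(nm,ray(f,px,z)[0].round(3))
cv2.imwrite('pics/c1.png',cv2.resize(im[80:260,150:360],None,fx=3.7,fy=3.3,interpolation=cv2.INTER_CUBIC))
m=bluemask(f); x,y,w,h=cv2.boundingRect(m)
print(x,y,w,h)
E
```

```text
block ((493.5203857421875, 322.74151611328125), (121.87757873535156, 94.54830169677734), 17.6912841796875) [[421.0, 349.0], [450.0, 259.0], [566.0, 296.0], [537.0, 386.0]]
red [299.7  98.5] [298  96   4   6  11] [0.6891 0.2527 0.03  ]
red [186.5 141.1] [185 138   4   7  13] [0.6028 0.482  0.03  ]
tin [0.534 0.509 0.028]
stop [0.455 0.462 0.023]
cruc [0.404 0.442 0.033]
pumpcorner [0.424 0.159 0.   ]
236 158 65 74
```

View pics/c1.png

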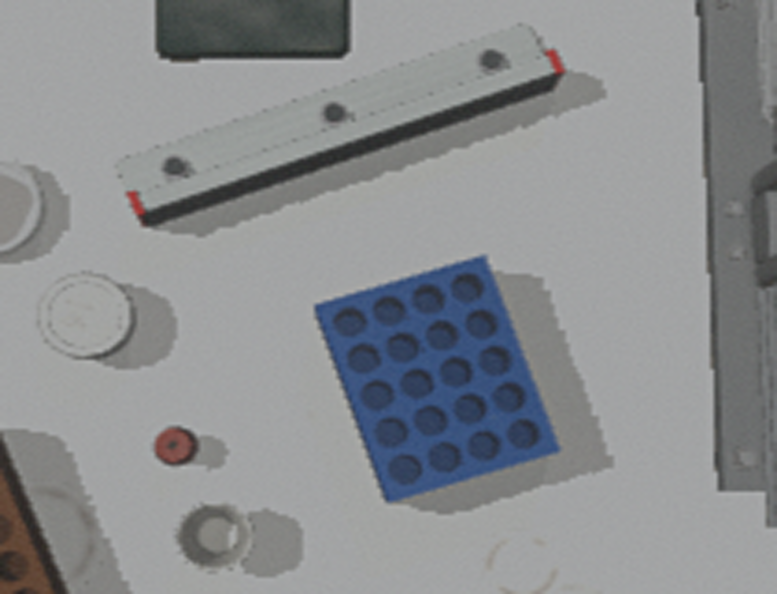

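The crop shows the block's long sides nearly perpendicular to the fence, about 87° off. The rubber's lower edge runs from crop (148,222) to (562,72), which is full-frame (190,147) to (302,102). Next I'll fix the fence frame and plan a clockwise walk: the far-left corner pushed right, then the near side pushed up.

```bash
cat >> h.py <<'E'
try: F=np.load('F.npy')   # ox,oy,yaw
except Exception: F=None
def toF(p): c,s=np.cos(F[2]),np.sin(F[2]); d=np.asarray(p)[...,:2]-F[:2]; return d@np.array([[c,-s],[s,c]])
def toW(p): c,s=np.cos(F[2]),np.sin(F[2]); return np.asarray(p)@np.array([[c,s],[-s,c]])+F[:2]
def report():
    r,b=block(grab("top")); b=toF(b/1000); c=b.mean(0); e=np.roll(b,-1,0)-b; L=e[np.argmax(np.hypot(*e.T))]
    a=np.degrees(np.arctan2(L[1],L[0]))%180
    s=arm.get_state(); print('t',round(s['t'],2),'block uv mm',(c*1000).round(1),'long axis deg (want 90)',round(a,1),'size',np.round(r[1],0),'corners',(b*1000).round().tolist())
    print('tcp uv mm',(toF(s['eef_pos'])*1000).round(1),'xyz',np.round(s['eef_pos'],4),'rot',np.degrees(s['ee_rot']).round(1),'F',np.round(s['force'],1))
E
python3 - <<'E'
from h import *
import h
f=grab("top"); g=cv2.cvtColor(f['image'],cv2.COLOR_BGR2GRAY)
m=np.zeros_like(g); cv2.line(m,(190,144),(302,99),255,11); m=cv2.inRange(g,0,60)&m
pts=[]; ptsu=[]
for x in range(194,298):
    y=np.where(m[:,x])[0]
    if len(y): pts.append((x,y.max()+.5)); ptsu.append((x,y.min()-.5))
for nm,pp,z in (('bottom',pts,0.002),('top',ptsu,.034)):
    p=ray(f,pp,z)[:,:2]; vx,vy,x0,y0=cv2.fitLine((p*1000).astype(np.float32),cv2.DIST_HUBER,0,.01,.01).ravel()
    n=np.array([vy,-vx]); n*=np.sign(n[0]); print(nm,len(pp),'yaw',np.degrees(np.arctan2(n[1],n[0])),'off mm',n@[x0,y0])
    if nm=='bottom': N=n;off=n@[x0,y0]/1000
mid=(np.array([.6891,.2527])+[.6028,.4820])/2; o=mid+N*(off-N@mid)
np.save('F.npy',[*o,np.arctan2(N[1],N[0])]); h.F=np.load('F.npy'); print(h.F)
for n in ('tin',(.534,.509)),('stop',(.455,.462)),('cruc',(.404,.442)),('pump',(.424,.159)): print(n[0],h.toF(n[1]).round(3))
report()
for p in [(-.110,.100),(-.085,.03)]: print(p,h.toW(p).round(3))
E
```

```text
bottom 104 yaw 20.787138 off mm 725.3071
top 104 yaw 20.76326 off mm 725.52
[0.63756721 0.36416783 0.36280403]
tin [-0.045  0.172]
stop [-0.136  0.156]
cruc [-0.191  0.156]
pump [-0.272 -0.116]
t 0.25 block uv mm [-149.5   12.4] long axis deg (want 90) 176.9 size [122.  95.] corners [[-208.0, 63.0], [-213.0, -32.0], [-91.0, -38.0], [-86.0, 56.0]]
tcp uv mm [-735.4 -788.9] xyz [ 0.23   -0.6344  0.2482] rot [ 180.    -0.  -160.1] F [-0.1 -0.6 -0.7]
(-0.11, 0.1) [0.499 0.419]
(-0.085, 0.03) [0.547 0.362]
```

Emit:
apply_moves --commands '[[[1,0,0,0.25,0],[1,0,0,0.2,0],[1,0.06,0.24,0,0],[1,0.06,0.24,0,0],[1,0.06,0.24,0,0],[1,0.06,0.24,0,0],[1,0.06,0.24,0,0],[1,0.08,0.24,0,0],[1,0.1,0.24,0,0],[1,0.1,0.24,0,0],[1,0.1,0.24,0,0],[1,0,0,0,0]]]'

```text
t: 1.45
eef_pos: [0.3654, -0.204, 0.339]
ee_rot: [-3.142, 0.002, -2.786]
force: [-0.3, -0.5, -0.3]
width: 0.0013
gripper_force: 0.0
```

Emit:
apply_moves --commands '[[[1,0.05,0.24,0,0],[1,0.05,0.24,0,0],[1,0.05,0.24,0,0],[1,0.05,0.24,0,0],[1,0.05,0.24,0,0],[1,0.05,0.24,0,0],[1,0.06,0.24,0,0],[1,0.06,0.24,0,0],[1,0.06,0.24,0,0],[1,0.06,0.24,0,0],[1,0.06,0.24,-0.1,0],[1,0.06,0.24,-0.2,0]]]'

```text
t: 2.65
eef_pos: [0.4936, 0.3568, 0.2894]
ee_rot: [3.14, 0.004, -2.793]
force: [0.4, -0.3, 0.7]
width: 0.0006
gripper_force: 0.0
```

Emit:
apply_moves --commands '[[[1,0.05,0.23,-0.1,0],[1,0,0,-0.2,0],[1,0,0,-0.2,0],[1,0,0,0,0],[1,0,0,0,0]]]'

```text
t: 3.15
eef_pos: [0.5026, 0.3985, 0.1893]
ee_rot: [-3.14, -0.001, -2.794]
force: [0.6, 0.3, 1.4]
width: 0.0004
gripper_force: 0.0
```

```bash
python3 - <<'E'
from h import *
report(); print(toW([-.100,.095]))
cv2.imwrite('pics/s2.png',grab('scene')['image'][60:330,100:400])
E
```

```text
t 3.2 block uv mm [-170.2   13.6] long axis deg (want 90) 86.9 size [79. 94.] corners [[-207.0, 63.0], [-212.0, -31.0], [-133.0, -36.0], [-128.0, 59.0]]
tcp uv mm [-113.2   80.5] xyz [0.5031 0.3993 0.1909] rot [ 1.800e+02  1.000e-01 -1.601e+02] F [-0.1 -0.3  0.3]
[0.51036145 0.41749413]
```

View pics/s2.png

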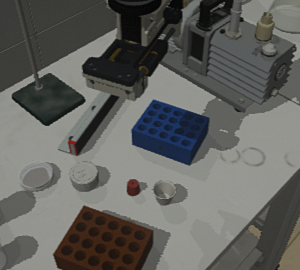

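The scene crop shows the hand above the gap between the fence and the block's far-left corner, with the tin, stopper and crucible standing as before. Now I'll lower it and make the first push.

Emit:
apply_moves --commands '[[[1,0.035,0.1,-0.1,0],[1,0,0,-0.2,0],[1,0,0,-0.2,0],[1,0,0,-0.2,0],[1,0,0,-0.09,0],[1,0,0,0,0],[1,0.016,-0.042,0,0],[1,0.016,-0.042,0,0],[1,0.025,-0.035,0,0],[1,0.025,-0.035,0,0],[1,0.025,-0.035,0,0],[1,0,0,0,0]]]'

```text
t: 4.45
eef_pos: [0.5326, 0.382, 0.0331]
ee_rot: [3.139, 0.005, -2.794]
force: [0.9, 2.2, 1.8]
width: 0.0007
gripper_force: 1.6
```

```bash
python3 - <<'E'
from h import *
report(); a=grab('scene')['image'][60:330,100:400]; b=grab('top')['image'][60:330,140:360]
cv2.imwrite('pics/p3.png',np.hstack([a,b]))
E
```

```text
t 4.5 block uv mm [-151.2    0.8] long axis deg (want 90) 164.6 size [121.  95.] corners [[-197.0, 62.0], [-222.0, -29.0], [-105.0, -61.0], [-80.0, 30.0]]
tcp uv mm [-92.2  54.1] xyz [0.5322 0.382  0.0328] rot [ 179.9    0.2 -160.1] F [1.  3.2 1.8]
```

View pics/p3.png

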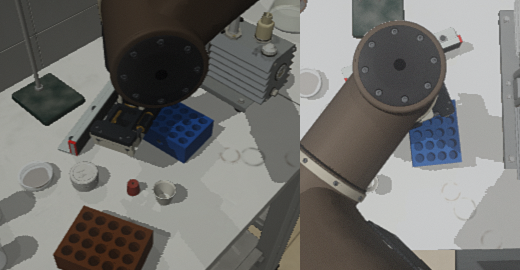

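The picture shows the finger in contact at the block's far-left corner. The block has turned about 12° clockwise and the bystanders haven't moved. I'll keep going.

Emit:
apply_moves --commands '[[[1,0.025,-0.035,0,0],[1,0.025,-0.035,0,0],[1,0.025,-0.035,0,0],[1,0.025,-0.035,0,0],[1,0.025,-0.035,0,0],[1,0.025,-0.035,0,0],[1,0,0,0,0]]]'

```text
t: 5.3
eef_pos: [0.5606, 0.3387, 0.0309]
ee_rot: [-3.141, -0.0, -2.794]
force: [1.5, 1.0, 1.5]
width: 0.0005
gripper_force: 1.2
```

```bash
python3 - <<'E'
from h import *
report()
E
```

```text
t 5.35 block uv mm [-153.   -20.8] long axis deg (want 90) 134.1 size [ 93. 123.] corners [[-229.0, -9.0], [-144.0, -97.0], [-77.0, -33.0], [-162.0, 56.0]]
tcp uv mm [-81.1   3.7] xyz [0.5605 0.3388 0.0309] rot [-180.    -0.  -160.1] F [1.6 1.5 1. ]
```

```bash
python3 - <<'E'
from h import *
print(np.round(arm.get_state()['q'],2)); print(toW([-.252,-.030]))
E
```

```text
[ 0.84  0.53 -0.27  0.   -0.77 -2.06]
[0.41261797 0.24668659]
```

Emit:
apply_moves --commands '[[[1,0.035,0.07,0,0],[1,0,0,0.2,0],[1,0,0,0.25,0.04],[1,0,0,0,0.045]]]'

```text
t: 5.75
eef_pos: [0.5695, 0.3549, 0.1273]
ee_rot: [-3.141, 0.008, -2.52]
force: [0.8, 0.6, 0.5]
width: 0.0004
gripper_force: 0.0
```

```bash
python3 - <<'E'
from h import *
s=arm.get_state();print(np.round(s['q'],2),s['eef_pos'],s['ee_rot'])
E
```

```text
[ 0.85  0.44 -0.16  0.   -0.97 -1.8 ] [0.56950536 0.35487905 0.127311  ] [-3.14137834  0.00760555 -2.52046793]
```

Emit:
apply_moves --commands '[[[1,0,0,0,0.044],[1,-0.12,-0.08,0,0.044],[1,-0.12,-0.08,0,0.044],[1,-0.12,-0.08,0,0.044],[1,-0.12,-0.08,0,0.044],[1,-0.12,-0.08,0,0.044],[1,-0.12,-0.08,0,0.041],[1,-0.065,-0.065,0,0],[1,0,0,0,0],[1,0,0,0,0]]]'

```text
t: 6.75
eef_pos: [0.4099, 0.2437, 0.1208]
ee_rot: [3.141, -0.001, -1.569]
force: [0.6, -0.1, 0.8]
width: 0.0003
gripper_force: 0.0
```

```bash
python3 - <<'E'
from h import *
report(); a=grab('scene')['image'][60:330,100:400]; b=grab('top')['image'][60:330,140:360]
cv2.imwrite('pics/p4.png',np.hstack([a,b]))
E
```

```text
t 6.8 block uv mm [-153.2  -21. ] long axis deg (want 90) 134.1 size [ 94. 123.] corners [[-230.0, -10.0], [-144.0, -98.0], [-77.0, -32.0], [-162.0, 56.0]]
tcp uv mm [-255.   -31.5] xyz [0.4104 0.2442 0.1208] rot [180.   -0.  -89.9] F [0.8 0.3 0. ]
```

View pics/p4.png

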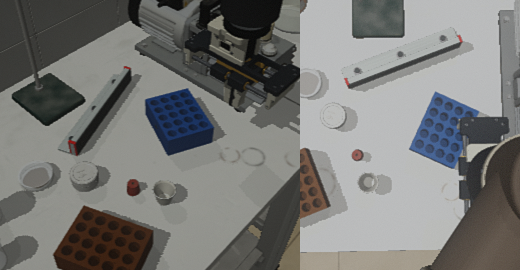

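The picture shows the hand between the block's near side and the pump, ready to go down by the near corner. The bystanders still stand where they were.

Emit:
apply_moves --commands '[[[1,0,0,-0.2,0],[1,0,0,-0.2,0],[1,0,0,-0.045,0],[1,0,0,0,0],[1,0.02,0.04,0,0],[1,0.02,0.04,0,0],[1,0.005,0.036,0,0],[1,0.005,0.036,0,0],[1,0.005,0.036,0,0],[1,0.005,0.036,0,0],[1,0.005,0.036,0,0],[1,0,0,0,0]]]'

```text
t: 8.1
eef_pos: [0.4233, 0.2969, 0.0328]
ee_rot: [-3.142, 0.0, -1.568]
force: [-4.2, -2.1, 3.9]
width: 0.0006
gripper_force: 2.5
```

```bash
python3 - <<'E'
from h import *
report()
E
```

```text
t 8.15 block uv mm [-140.6  -12.7] long axis deg (want 90) 112.0 size [ 94. 124.] corners [[-207.0, 27.0], [-161.0, -88.0], [-74.0, -52.0], [-120.0, 62.0]]
tcp uv mm [-224.2   13.1] xyz [0.4233 0.2968 0.0328] rot [-180.     0.   -89.9] F [-4.7 -3.7  3.8]
```

Emit:
apply_moves --commands '[[[1,0.018,0.036,0,0],[1,0.02,0.036,0,0],[1,0.02,0.036,0,0],[1,0.02,0.036,0,0],[1,0,0,0,0]]]'

```text
t: 8.65
eef_pos: [0.4392, 0.326, 0.0328]
ee_rot: [-3.141, 0.001, -1.568]
force: [-3.7, -1.4, 3.4]
width: 0.0005
gripper_force: 2.4
```

```bash
python3 - <<'E'
from h import *
report()
E
```

```text
t 8.7 block uv mm [-105.2   -8.3] long axis deg (want 90) 94.4 size [ 49. 124.] corners [[-135.0, 51.0], [-125.0, -72.0], [-76.0, -68.0], [-85.0, 55.0]]
tcp uv mm [-199.    34.7] xyz [0.4392 0.3259 0.0327] rot [-1.80e+02  1.00e-01 -8.99e+01] F [-4.  -0.7  4.3]
```

Emit:
apply_moves --commands '[[[1,-0.06,-0.025,0,0],[1,0,0,0.2,0],[-1,0,0,0.25,-0.043],[-1,0.01,-0.03,0,-0.043],[-1,0.01,-0.03,0,-0.043],[-1,0.01,-0.03,0,-0.043],[-1,0.01,-0.03,0,-0.043],[-1,0.01,-0.045,0,-0.043],[-1,0,0,0,-0.043],[-1,0,0,0,-0.043],[-1,0,0,0,-0.041],[-1,0,0,0,0]]]'

```text
t: 9.9
eef_pos: [0.4368, 0.2872, 0.1222]
ee_rot: [3.141, 0.001, -2.78]
force: [-0.3, -0.5, -0.4]
width: 0.0748
gripper_force: 0.0
```

```bash
python3 - <<'E'
from h import *
report(); print(toW([-.215,0]),arm.get_state()['width']); a=grab('scene')['image'][60:330,100:400]; b=grab('top')['image'][60:330,140:360]
cv2.imwrite('pics/p5.png',np.hstack([a,b]))
E
```

```text
t 9.95 block uv mm [-128.5  -10.1] long axis deg (want 90) 93.1 size [ 94. 123.] corners [[-179.0, 49.0], [-172.0, -74.0], [-78.0, -69.0], [-85.0, 54.0]]
tcp uv mm [-215.    -0.7] xyz [0.4368 0.2872 0.1222] rot [ 1.80e+02  1.00e-01 -1.59e+02] F [-0.2 -0.   0. ]
[0.43656256 0.28786495] 0.0789358618014941
```

View pics/p5.png

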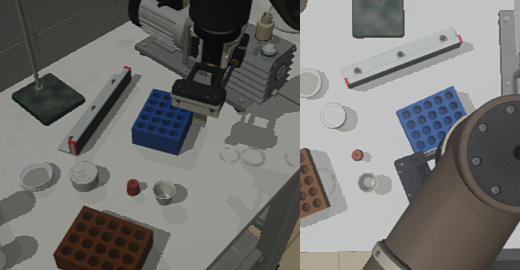

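The block is 3° off and well clear of the fence. The open hand is lined up behind it with the fingers level, so I'll lower it and push straight.

Emit:
apply_moves --commands '[[[-1,0,0,-0.2,0],[-1,0,0,-0.2,0],[-1,0,0,-0.05,0],[-1,0,0,0,0],[-1,0.047,0.018,0,0],[-1,0.047,0.018,0,0],[-1,0.047,0.018,0,0],[-1,0.047,0.018,0,0],[-1,0.047,0.018,0,0],[-1,0.047,0.018,0,0],[-1,0.047,0.018,0,0],[-1,0,0,0,0]]]'

```text
t: 11.25
eef_pos: [0.5034, 0.3117, 0.0326]
ee_rot: [-3.141, -0.001, -2.779]
force: [-2.5, -2.2, 1.2]
width: 0.0874
gripper_force: 1.5
```

```bash
python3 - <<'E'
from h import *
report()
E
```

```text
t 11.3 block uv mm [-61.6  15.2] long axis deg (want 90) 90.2 size [46. 66.] corners [[-85.0, 48.0], [-85.0, -18.0], [-38.0, -18.0], [-39.0, 48.0]]
tcp uv mm [-144.1   -1.4] xyz [0.5033 0.3118 0.0325] rot [-180.    -0.  -159.2] F [-2.  -2.6  1. ]
```

Emit:
apply_moves --commands '[[[-1,0.047,0.018,0,0],[-1,0.047,0.018,0,0],[-1,0.047,0.018,0,0],[-1,0.019,0.007,0,0],[-1,0.014,0.005,0,0],[-1,0,0,0,0]]]'

```text
t: 11.9
eef_pos: [0.5366, 0.3243, 0.0322]
ee_rot: [-3.141, -0.003, -2.779]
force: [-7.0, -3.5, 6.5]
width: 0.0878
gripper_force: 4.5
```

```bash
python3 - <<'E'
from h import *
report()
E
```

```text
t 11.95 block uv mm [143.7 291. ] long axis deg (want 90) 124.1 size [32. 42.] corners [[119.0, 299.0], [142.0, 265.0], [169.0, 283.0], [145.0, 318.0]]
tcp uv mm [-108.6   -1.4] xyz [0.5366 0.3243 0.0322] rot [-180.    -0.2 -159.2] F [-7.4 -3.9  5.5]
```

Emit:
apply_moves --commands '[[[-1,0.007,0.003,0,0],[-1,0.007,0.003,0,0],[-1,0,0,0,0],[-1,0,0,0,0]]]'

```text
t: 12.35
eef_pos: [0.5367, 0.3243, 0.0321]
ee_rot: [-3.14, -0.007, -2.78]
force: [-18.8, -3.5, 14.6]
width: 0.0879
gripper_force: 10.2
```

Emit:
apply_moves --commands '[[[-1,0.007,0.003,0,0],[-1,0,0,0,0],[-1,0,0,0,0]]]'

```text
t: 12.65
eef_pos: [0.5367, 0.3243, 0.0321]
ee_rot: [-3.14, -0.01, -2.78]
force: [-25.5, -5.3, 19.4]
width: 0.0876
gripper_force: 13.1
```

The block has stopped on the rubber, since the force rises with no travel. I'll back off straight, lift clear and look.

Emit:
apply_moves --commands '[[[-1,-0.02,-0.008,0,0],[-1,-0.05,-0.02,0,0],[-1,-0.1,-0.04,0,0],[-1,-0.1,-0.04,0,0],[-1,0,0,0.2,0],[-1,0,0,0.25,0],[-1,0,-0.1,0.25,0],[-1,-0.1,-0.2,0.25,0],[-1,-0.1,-0.2,0,0],[-1,0,-0.2,0,0],[-1,0,0,0,0]]]'

```text
t: 13.75
eef_pos: [0.4522, 0.1743, 0.2069]
ee_rot: [3.14, 0.003, -2.78]
force: [0.0, 0.8, 0.1]
width: 0.088
gripper_force: 0.0
```

```bash
python3 - <<'E'
from h import *
report(); a=grab('scene')['image'][60:330,100:400]; b=grab('top')['image'][60:330,140:360]
cv2.imwrite('pics/p6.png',np.hstack([a,b]))
E
```

```text
t 13.8 block uv mm [-50.2 -13.6] long axis deg (want 90) 90.0 size [ 96. 123.] corners [[-98.0, 48.0], [-98.0, -75.0], [-2.0, -75.0], [-2.0, 48.0]]
tcp uv mm [-239.3 -110.5] xyz [0.4531 0.1759 0.2068] rot [ 179.9    0.2 -159.3] F [0.5 0.5 1. ]
```

View pics/p6.png

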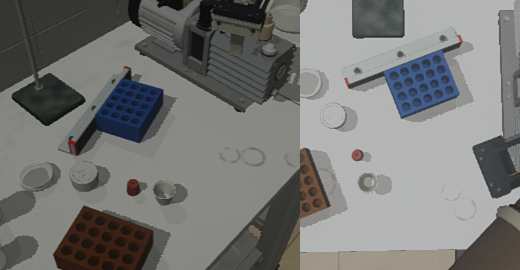

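The block lies flush and square against the rubber (u ≈ -50 mm, v ≈ -14 mm, 90.0°), and the bystanders haven't moved. I'll raise the hand a little more and hand in.

Emit:
apply_moves --commands '[[[-1,0,0,0.25,0],[-1,0,0,0.15,0],[-1,0,0,0,0],[-1,0,0,0,0]]]'

```text
t: 14.3
eef_pos: [0.4533, 0.1784, 0.2859]
ee_rot: [3.141, 0.001, -2.777]
force: [-0.8, 0.1, -0.8]
width: 0.0872
gripper_force: 0.0
```

```bash
python3 - <<'E'
from h import *
print(arm.get_state()['force'],arm.job_done())
E
```

```text
the job is handed in; nothing more can be done
[-0.7972638   0.09782371 -0.7661586 ] None
```

The job is handed in at about 14 s: the last camera check shows a long side of the blue block square against the rubber, its centre about 14 mm from the fence's middle, the tin, crucible and stopper where they stood, and the hand clear; the hand-in returned no verdict.

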